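# Seat the stones and lift the bit stand

### The job

Three grinding stones in the wooden bit stand are sitting proud: push each one down until it is fully home on the wood. Then take the stand by its handle, lift it about 10 cm clear of the bench and finish while holding it there, level and steady, so the bench under it can be wiped. Don't tip the stand at any time, and leave the other things on the bench where they are.

Things in the scene. Friction and masses are not known exactly. Their poses are not given: they have to be found in the camera images.
- stand: Bit stand: loose wooden block 90 (its x) x 200 (y) x 30 mm, 0.35 to 0.7 kg, with a bar handle over its middle and grinding stones at both ends. Origin at the centre of the underside, z up; balance point under the handle's middle within a few mm. Ten slim fixed burrs, tops 44 mm above the underside, stand 33 mm either side of the handle, within 30 mm of the middle along y; ignore them.
- stand_grip (a point): Centre of the stand's handle bar, 85 mm above the stand's underside, with the stand's axes. The bar runs along the stand's y: 14 mm thick (x), 70 mm long (y), 22 mm high (z), on two 12 mm posts at its ends; its top is 96 mm above the underside.
- cyl_stone (a joint): How far the cylindrical stone's shank is pushed into the stand, in m: 0 is 12 mm proud, 0.012 is fully home (underside of the stone flat on the wood). Starts 6 to 12 mm proud. It slides stiffly, resisting with about 7 N, stays where it is left and then meets a hard stop.
- cone_stone (a joint): The same for the tapered stone: 0 is 12 mm proud, 0.012 fully home.
- wheel_stone (a joint): The same for the wheel-shaped stone: 0 is 12 mm proud, 0.012 fully home.
- cyl_stone_top (a point): Centre of the flat top of the cylindrical stone (22 mm across, 25 mm high), at stand x = -24, y = +75 mm; 55 mm above the stand's underside when home.
- cone_stone_top (a point): Centre of the flat top of the tapered stone (30 mm across at the foot, 16 mm at the top, 25 mm high), at stand x = +24, y = +75 mm; 55 mm above the stand's underside when home.
- wheel_stone_top (a point): Centre of the flat top of the wheel-shaped stone (36 mm across, 20 mm high), alone at the other end, at stand x = 0, y = -72 mm; 50 mm above the stand's underside when home.
- comb: Bystander, not to be disturbed: dark hair-comb blank lying flat, about 80 x 32 x 8 mm, near the stand; origin under it.
- oval: Bystander, not to be disturbed: white domed disc, 48 mm across, 10 mm high, lying near the stand; origin at its underside.
- brush: Bystander, not to be disturbed: wooden brush, 170 mm long, lying near the stand; origin under it.
- tub: Bystander, not to be disturbed: blue open plastic tub 130 x 170 x 65 mm; origin at its underside.
- burr_case: Bystander, not to be disturbed: flat black open case of burrs 120 x 180 x 18 mm; origin at its underside.
- sprayer: Bystander, not to be disturbed: spray bottle, 76 mm across, 231 mm high, trigger head; origin at its underside.
- tumbler: Bystander, not to be disturbed: steel tumbler, 76 mm across, 140 mm high; origin at its underside.
- glue: Bystander, not to be disturbed: white glue bottle with a pointed nozzle, 54 mm across, 170 mm high; origin at its underside.
Not all that is in view belongs to the job. What is shaped like the stand but pink is not meant.

How it is judged:
By the outcome, as a careful person would: the job done as asked, in the order asked, and still so for the second after the job is handed in, while the arm keeps its last pose, push and grip.
It also fails if it takes over 58 s, if anything falls off the work surface, if the arm or the gripper's body presses on something with over 40 N, if the wrist force passes 120 N, or if a joint passes its speed limit or range.

### The arm

A 7-joint arm with a two-finger parallel gripper is mounted at the origin on the work surface. World frame = base frame: x ahead of the robot, y to its left, z up, the work surface at z = 0. Lengths are in mm, angles in rad, forces in N, time in s.
With the tool pointing down it reaches from about 400 to 875 mm from the base axis. Payload 4.4 kg.
Tool frame: the origin (TCP) lies at the very end of the fingers, on their centre line; the grasp point (between the pads) lies 19 mm behind it; y points along the fingers, z is the direction in which the jaws open and shut, and the axes are right-handed (so a half turn about y gives the same grasp; the last joint's range is limited). The gripper opens to 85 mm and grips with 20 to 120 N. Pads are 22 mm wide; open, the fingers measure 114 mm over their backs; the gripper's body (76 mm by 85 mm) begins 54 mm behind the grasp point. The pads swing forward as they close: fully open they stand 13 mm farther back than shut.
Start: joints at [1.151, 0.628, 0.038, 1.517, -0.027, 0.996, -0.02], TCP at [225.231, -609.745, 208.913] pointing down, gripper open.
Joint ranges: [-3.06, 3.06], [-0.37, 2.12], [-1.25, 1.32], [0.18, 2.47], [-1.1, 4.24], [0.23, 1.98], [-2.94, 2.94]. Speed limits (rad/s): [2.57, 2.57, 3.14, 3.14, 3.14, 3.14, 3.14].

### API

Orientations are given as [roll, pitch, yaw] about the fixed x, y, z axes, in that order (R = Rz(yaw) Ry(pitch) Rx(roll)).
In Python, from cell import * gives the robot as it stands.
- The arm moves only by the tool apply_moves, never from a script. Its argument "targets" is a list of rows, each a list of 6 numbers: the shift along the tool's x, y, z in units of 40 mm (1.0 is 40 mm), then the turn, a rotation vector about the tool's x, y, z in units of 8 degrees (1.0 is 8 degrees). A call has 1 to 12 rows; each row shifts and turns the commanded pose from where the row before left it, along the tool's axes as they then stand; what a row does not reach is not made up. A row lasts 1/8 s, in which the tool goes at most 62.5 mm and 10.7 degrees, less where a joint would pass 70% of its speed; a pose out of reach is approached as far as the arm can. A call is refused whole if a number of a shift passes 1 or a number of a turn 1, either way. A call with a gripper value outside its range is refused whole. "jaw" is the gripper command: -1 is shut, 1 is fully open, values between are in proportion, set as the call begins (left out, the last holds). The fingers move at their own pace and stop on an object; the grip force is fixed at half the most. Time passes only in rows, so rows that do not move let the fingers close. It gives the time, the measured TCP pose, the force and the opening at its end, in the units of the state.
- read_state(): the state, without advancing time (a new reading comes with each control period).
- get_image(name): name is "scene" or "top"; returns the picture (384x512x3 uint8, red, green, blue); there is no depth.
- calibration(name): a dict with "fx", "fy", "cx", "cy" (pixels), "k1" (the pictures are not rectified: a ray, as slopes to the right and down, at radius r is drawn at 1 + k1 r^2 times it, then the intrinsics apply), "world_from_camera" (4x4, takes a point from camera to world coordinates). Camera axes: x right, y down, z forward; pixel columns grow to the right and rows downward; lengths in mm; the calibration is good to about 2 mm. A picture is of the moment at which its call begins. calibration takes no time and is no camera call.
- finish_job(): hands the job in, once; it reports no verdict.
The state is a dict: "clock": time; "qpos": joint angles; "qd": joint speeds; "tau": joint torques, N m; "eef_pos": TCP position; "tool_rot": TCP orientation; "force": force on the tool from outside, world axes, zero at the start; "torque": the same for the moment, N m; "width": finger opening in mm.
Only numpy, scipy, OpenCV 4.12 (cv2) and the standard library are available. Lean on these libraries where they do the work, as an engineer would, in place of code of your own. Each camera call takes 0.05 s, during which the arm holds its last target. There are 200 camera calls.

## Working session

There is one attempt and no reset: what is moved stays moved. The work goes in short steps, Python scripts to look and compute and a tool call to move; the robot and the scene stay as the last step left them, time stands still between calls to the robot, and variables do not carry over. Pictures are saved under pics/ and viewed, about 8 in all and at most 12, crops included, and the job is handed in when it is done.

Besides the shell and the picture viewer there is one more tool, called after "Emit:" in YAML: its name, and indented under it one key for each argument. apply_moves: Moves the arm, as the interface text tells. Its arguments: {"type":"object","properties":{"targets":{"type":"array"},"jaw":{"type":"number"}},"required":["targets"]}

```bash
mkdir -p pics; ls; python3 - <<'E'
from cell import *
import cv2,numpy as np
for n in("scene","top"):
    im=get_image(n); cv2.imwrite(f"pics/{n}0.png",im[...,::-1]); c=calibration(n); print(n,{k:(np.round(v,4).tolist() if hasattr(v,'__len__') else v) for k,v in c.items()})
print(read_state())
E
```

```text
pics
scene {'fx': 414.6658889875761, 'fy': 414.6658889875761, 'cx': 254.3247304066363, 'cy': 191.56747825767158, 'k1': 0.02338531239570935, 'world_from_camera': [[0.8144, 0.3085, -0.4916, 1037.6975], [0.5802, -0.4538, 0.6763, -793.0098], [-0.0145, -0.836, -0.5486, 706.3068], [0.0, 0.0, 0.0, 1.0]]}
top {'fx': 362.9376014284916, 'fy': 362.9376014284916, 'cx': 259.83341362605813, 'cy': 195.8994165161637, 'k1': -0.022642029871984395, 'world_from_camera': [[0.0176, -0.9985, 0.0509, 432.3202], [-0.9996, -0.0166, 0.0214, -14.0384], [-0.0205, -0.0513, -0.9985, 1086.5104], [0.0, 0.0, 0.0, 1.0]]}
{'clock': 0.1, 'qpos': array([ 1.15123061,  0.62925655,  0.03847294,  1.51827049, -0.02699352,
        0.99631477, -0.02000986]), 'qd': array([-0.00044334, -0.00191927,  0.00196286, -0.0021992 , -0.00123469,
       -0.00119626,  0.00080694]), 'tau': array([ 4.13586458e-03, -5.64524066e+01,  1.23097077e+00, -1.93969899e+01,
        1.14084111e-02,  5.40619396e-03,  3.39804626e-05]), 'eef_pos': array([ 224.98187069, -609.17668285,  208.07892098]), 'tool_rot': array([-1.57252629e+00, -3.98484081e-05, -2.78785609e+00]), 'force': array([0.34190221, 0.115798  , 1.14527385]), 'torque': array([0.00235479, 0.01388529, 0.02244239]), 'width': 85.16817918585045}
```

View pics/scene0.png

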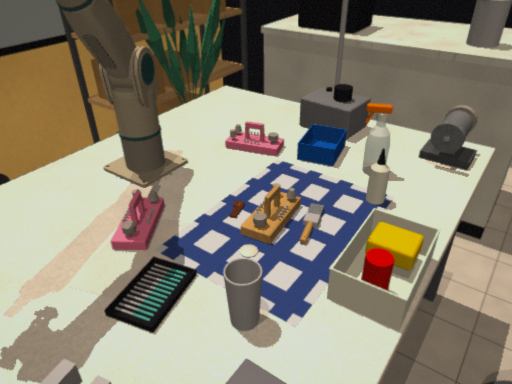

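View pics/top0.png

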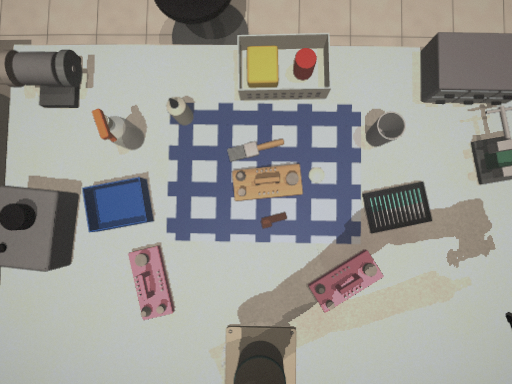

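The wooden stand is at top (267,182) and scene (272,215). Things that could be mistaken for it are the pink stands at top (150,282) and (346,281), scene (255,138) and (140,220). I choose the wooden one and check it in a close crop.

```bash
cat >h.py <<'E'
import cv2,numpy as np
from cell import *
from scipy.spatial.transform import Rotation as R
def ray(n,uv):
    c=calibration(n);K=np.array([[c['fx'],0,c['cx']],[0,c['fy'],c['cy']],[0,0,1]])
    p=cv2.undistortPoints(np.array([[uv]],float),K,np.array([c['k1'],0,0,0,0.]))[0,0]
    T=np.array(c['world_from_camera']);d=T[:3,:3]@[p[0],p[1],1];return T[:3,3],d
def onz(n,uv,z):
    o,d=ray(n,uv);return o+d*(z-o[2])/d[2]
def proj(n,P):
    c=calibration(n);T=np.array(c['world_from_camera']);q=(np.asarray(P)-T[:3,3])@T[:3,:3]
    s=q[:2]/q[2];s=s*(1+c['k1']*(s@s));return np.array([s[0]*c['fx']+c['cx'],s[1]*c['fy']+c['cy']])
def crop(n,u,v,w,h,k,out,im=None):
    im=get_image(n) if im is None else im
    return cv2.resize(im[v:v+h,u:u+w],None,fx=k,fy=k,interpolation=cv2.INTER_CUBIC)
E
python3 - <<'E'
from h import *
t=get_image("top");s=get_image("scene")
a=crop("top",222,155,90,60,8,0,t)
b=crop("scene",232,180,80,66,8,0,s)
cv2.imwrite("pics/ct.png",a[...,::-1]);
cv2.imwrite("pics/cs.png",b[...,::-1])
hsv=cv2.cvtColor(t,cv2.COLOR_RGB2HSV)
m=cv2.inRange(hsv,(8,90,90),(25,255,255));m[:, :225]=0;m[:,308:]=0;m[:163]=0;m[205:]=0
n,l,st,ce=cv2.connectedComponentsWithStats(m);i=1+st[1:,4].argmax();print(st[i],ce[i])
h=cv2.findContours(((l==i)*255).astype('uint8'),0,2)[0][0]
r=cv2.minAreaRect(h);print(r);
for p in cv2.boxPoints(r):print(p,onz("top",p,30).round(1))
E
```

```text
[ 233  164   69   36 1646] [267.16646416 182.22660996]
((266.9092712402344, 181.8958740234375), (30.021039962768555, 67.26639556884766), 84.47245788574219)
[231.98659 170.19484] [560.3  91.6  30. ]
[298.94022 163.71547] [ 582.3 -104.1   30. ]
[301.83197 193.59691] [ 495.  -113.5   30. ]
[234.87833 200.07628] [472.8  81.2  30. ]
```

View pics/ct.png

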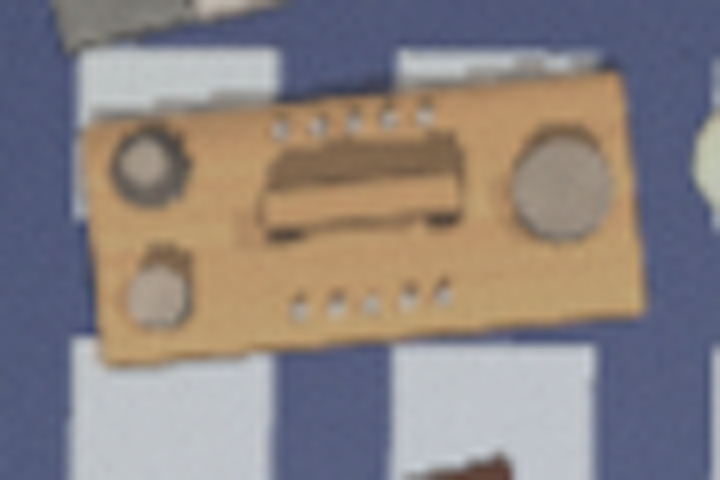

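View pics/cs.png

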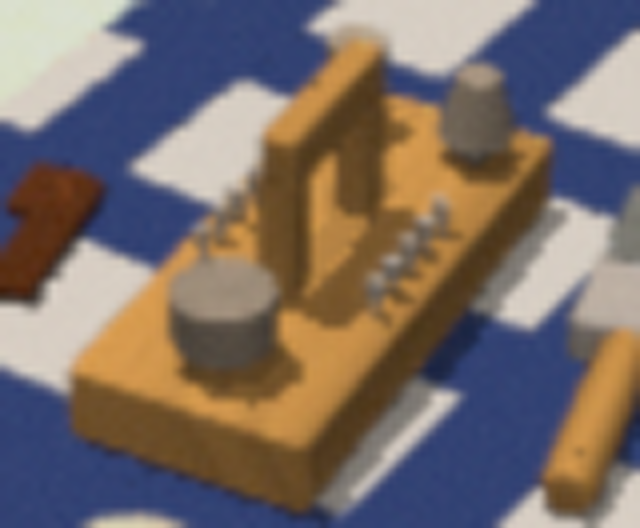

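The crops show the wooden stand clearly. Top crop: wheel at (562,190), cone at (150,163), cylinder at (158,295), handle at (360,200). I fit the pose from these points.

```bash
cat >fit.py <<'E'
from h import *
from scipy.optimize import least_squares
O={'top':(222,155),'scene':(232,180)}
# cam, crop px, stand point, joint idx
M=[('top',(85,125),(45,100,30),-1),('top',(618,72),(45,-100,30),-1),('top',(645,313),(-45,-100,30),-1),('top',(102,360),(-45,100,30),-1),
('top',(562,190),(0,-72,50),2),('top',(148,163),(24,75,55),1),('top',(158,295),(-24,75,55),0),('top',(361,198),(0,0,96),-1),
('scene',(75,375),(-45,-100,30),-1),('scene',(312,450),(45,-100,30),-1),('scene',(550,140),(45,100,30),-1),
('scene',(225,285),(0,-72,50),2),('scene',(482,75),(24,75,55),1),('scene',(323,85),(0,0,96),-1)]
def res(p):
    r=[]
    for n,uv,P,j in M:
        P=np.array(P,float); P[2]+=p[3+j] if j>=0 else 0
        W=R.from_euler('z',p[2]).apply(P)+[p[0],p[1],0]
        u=np.array(O[n])+(np.array(uv)+.5)/8-.5
        r+=list(proj(n,W)-u)
    return np.array(r+list((p[3:]-8)/10))
s=least_squares(res,[527,-11,-.1,8,8,8]);p=s.x
if __name__=="__main__":
    print(p.round(3));print(res(p)[:-3].reshape(-1,2).round(2).tolist())
    for P in[(-24,75,55),(24,75,55),(0,-72,50),(0,0,85)]:print((R.from_euler('z',p[2]).apply(P)+[p[0],p[1],0]).round(1))
    st=read_state();print(R.from_euler('xyz',st['tool_rot']).as_matrix().round(3))
E
python3 fit.py
```

```text
[ 5.28382e+02 -1.07920e+01  1.20000e-01  8.26100e+00  1.06200e+01
  1.15270e+01]
[[-0.97, -0.28], [0.36, -0.75], [0.31, -0.31], [-0.09, 0.86], [0.2, -0.35], [-0.6, -0.15], [-0.11, 0.24], [0.0, 0.1], [-1.2, -0.56], [-0.39, 0.14], [0.9, -0.04], [-0.02, 0.17], [-0.35, 0.15], [0.21, 0.66]]
[495.6  60.8  55. ]
[543.3  66.5  55. ]
[537.  -82.3  50. ]
[528.4 -10.8  85. ]
[[-0.938 -0.     0.346]
 [-0.346  0.001 -0.938]
 [-0.    -1.    -0.001]]
```

Emit:
apply_moves:
  targets:
    - [-0.98, 0, -0.8, 0, 0, 0]
    - [-0.98, 0, -0.8, 0, 0, 0]
    - [-0.98, 0, -0.8, 0, 0, 0]
    - [-0.98, 0, -0.8, 0, 0, 0]
    - [-0.98, 0, -0.8, 0, 0, 0]
    - [-0.98, 0, -0.8, 0, 0, 0]
    - [-0.98, 0, -0.8, 0, 0, 0]
    - [-0.98, 0, -0.8, 0, 0, 0]
    - [-0.98, 0, -0.8, 0, 0, 0]
    - [-0.98, 0, -0.8, 0, 0, 0]
    - [-0.98, 0, -0.8, 0, 0, 0]
    - [-0.98, 0, -0.8, 0, 0, 0]
  jaw: -1

```text
clock: 1.7
eef_pos: [534.2, -85.1, 209.0]
tool_rot: [-1.571, 0.0, -2.788]
force: [0.3, -0.6, 0.6]
width: 0.2
```

Emit:
apply_moves:
  targets:
    - [0, 0, 0, 0, -0.96, 0]
    - [0, 0, 0, 0, -0.96, 0]
    - [0, 0, 0, 0, -0.96, 0]
    - [0, 0, 0, 0, -0.96, 0]
    - [0, 0, 0, 0, -0.96, 0]
    - [0, 0, 0, 0, -0.96, 0]
    - [0, 0, 0, 0, -0.96, 0]
    - [0, 0, 0, 0, -0.96, 0]
    - [0, 0, 0, 0, -0.96, 0]
    - [0, 0, 0, 0, -0.96, 0]
    - [0, 0, 0, 0, 0, 0]

```text
clock: 3.08
eef_pos: [533.3, -86.7, 208.8]
tool_rot: [-1.571, 0.0, -1.449]
force: [-0.3, 0.6, 0.1]
width: 0.2
```

```bash
cat >>h.py <<'E'
def to(*Ps):
    st=read_state();e=st['eef_pos'];A=R.from_euler('xyz',st['tool_rot']).as_matrix()
    print(round(st['clock'],2),e.round(1),'F',st['force'].round(1),'w',round(st['width'],1),'zaz',np.degrees(np.arctan2(A[1,2],A[0,2])).round(2),'ydown',A[:,1].round(4))
    for P in Ps:
        print(P,'shift units',(A.T@(np.array(P)-e)/40).round(3)); e=np.array(P)
E
python3 - <<'E'
from h import *
to((537,-82,75))
E
```

```text
3.08 [533.3 -86.7 208.8] F [-0.3  0.6  0.1] w 0.2 zaz 6.98 ydown [-2.e-04  3.e-04 -1.e+00]
(537, -82, 75) shift units [-0.105  3.345  0.106]
```

Emit:
apply_moves:
  targets:
    - [-0.1, 0.6, 0.1, 0, 0, 0]
    - [0, 0.7, 0, 0, 0, 0]
    - [0, 0.7, 0, 0, 0, 0]
    - [0, 0.7, 0, 0, 0, 0]
    - [0, 0.6, 0, 0, 0, 0]
    - [0, 0.1, 0, 0, 0, 0]
    - [0, 0, 0, 0, 0, 0]

```text
clock: 3.95
eef_pos: [537.2, -82.0, 73.2]
tool_rot: [-1.57, -0.0, -1.448]
force: [0.4, 0.3, 0.2]
width: -0.1
```

```bash
python3 - <<'E'
from h import *
to((537,-82,60))
b=crop("scene",222,130,110,110,6,0)
cv2.imwrite("pics/w1.png",b[...,::-1])
E
```

```text
3.95 [537.2 -82.   73.2] F [0.4 0.3 0.2] w -0.1 zaz 7.01 ydown [ 3.e-04 -1.e-04 -1.e+00]
(537, -82, 60) shift units [-0.002  0.331 -0.006]
```

View pics/w1.png

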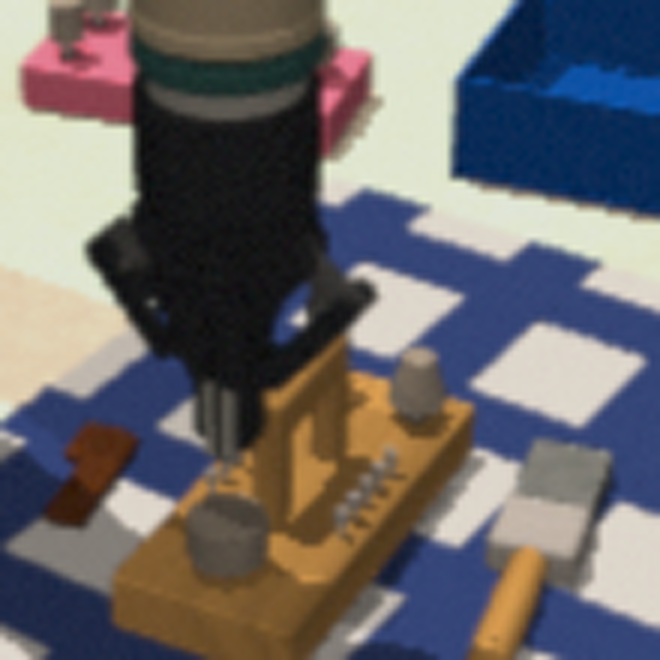

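```bash
python3 - <<'E'
from h import *
e=read_state()['eef_pos']
for P in (e,e-[0,0,12],e-[0,0,20]):print(P.round(),((proj("scene",P)-[222,130])*6).round())
im=get_image("top");print(proj("top",e))
b=crop("scene",248,190,30,40,16,0);a=crop("top",265,160,50,40,12,0,im)
b=cv2.resize(b,(480,480));a=cv2.resize(a,(320,480)) if 0 else cv2.resize(a,(312,480)) if 0 else a[:480,:600]
c=np.zeros((1,1));cv2.imwrite("pics/w2.png",np.hstack([b[:480,:300],a[:480,:500]])[...,::-1])
E
```

```text
[538. -82.  74.] [227. 490.]
[538. -82.  62.] [227. 512.]
[538. -82.  54.] [228. 527.]
[292.24965264 177.2914728 ]
```

View pics/w2.png

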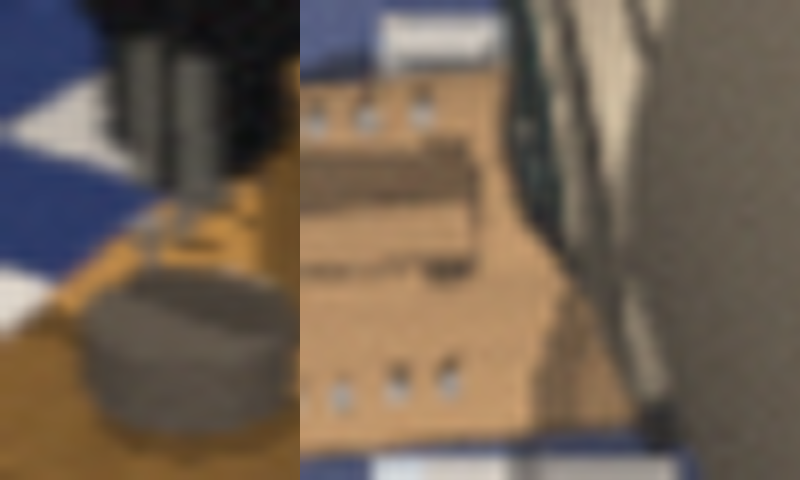

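The tip is in line with the wheel but looks a bit higher than the TCP reading suggests. I'll descend and feel for contact.

Emit:
apply_moves:
  targets:
    - [0, 0.1, 0, 0, 0, 0]
    - [0, 0.1, 0, 0, 0, 0]
    - [0, 0.05, 0, 0, 0, 0]
    - [0, 0.05, 0, 0, 0, 0]
    - [0, 0, 0, 0, 0, 0]

```text
clock: 4.72
eef_pos: [536.8, -82.1, 60.7]
tool_rot: [-1.571, 0.0, -1.447]
force: [0.2, 0.1, 0.0]
width: 0.3
```

Emit:
apply_moves:
  targets:
    - [0, 0.05, 0, 0, 0, 0]
    - [0, 0.05, 0, 0, 0, 0]
    - [0, 0, 0, 0, 0, 0]

```text
clock: 5.1
eef_pos: [536.8, -82.1, 56.7]
tool_rot: [-1.571, 0.0, -1.447]
force: [-0.3, 0.6, 0.4]
width: -0.1
```

Emit:
apply_moves:
  targets:
    - [0, 0.05, 0, 0, 0, 0]
    - [0, 0.05, 0, 0, 0, 0]
    - [0, 0, 0, 0, 0, 0]

```text
clock: 5.48
eef_pos: [536.8, -82.1, 52.7]
tool_rot: [-1.571, 0.0, -1.447]
force: [-0.3, 0.0, 0.1]
width: -0.3
```

Emit:
apply_moves:
  targets:
    - [0, 0.05, 0, 0, 0, 0]
    - [0, 0, 0, 0, 0, 0]

```text
clock: 5.72
eef_pos: [536.8, -82.1, 50.8]
tool_rot: [-1.571, 0.0, -1.447]
force: [-0.2, -0.0, 0.0]
width: 0.3
```

```bash
python3 - <<'E'
from h import *
to((537,-82,50))
b=crop("scene",222,150,90,90,7,0)
cv2.imwrite("pics/w3.png",b[...,::-1])
E
```

```text
5.72 [536.8 -82.1  50.8] F [-0.2 -0.   0. ] w 0.3 zaz 7.07 ydown [-2.e-04  0.e+00 -1.e+00]
(537, -82, 50) shift units [-0.001  0.02   0.004]
```

View pics/w3.png

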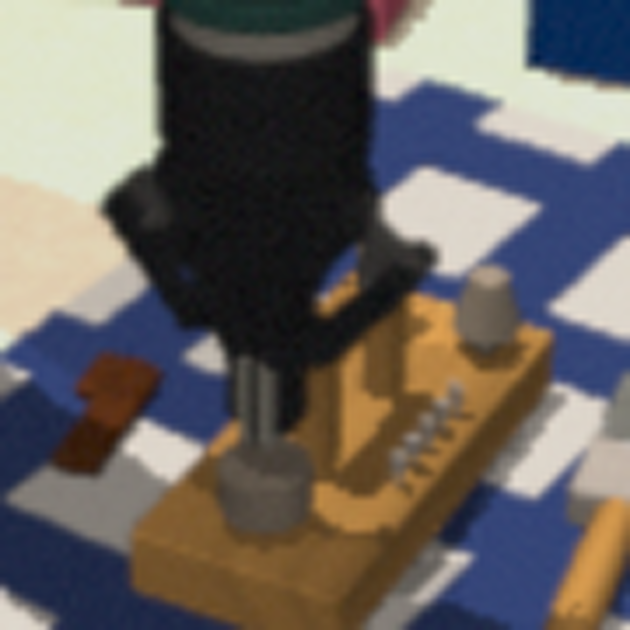

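Emit:
apply_moves:
  targets:
    - [0, 0.05, 0, 0, 0, 0]
    - [0, 0, 0, 0, 0, 0]

```text
clock: 6.02
eef_pos: [536.8, -82.1, 48.8]
tool_rot: [-1.571, 0.0, -1.447]
force: [-0.3, 0.7, -0.3]
width: 0.0
```

Emit:
apply_moves:
  targets:
    - [0, 0.05, 0, 0, 0, 0]
    - [0, 0, 0, 0, 0, 0]

```text
clock: 6.28
eef_pos: [536.8, -82.1, 46.8]
tool_rot: [-1.571, 0.0, -1.447]
force: [0.1, 0.4, -0.1]
width: 0.1
```

Emit:
apply_moves:
  targets:
    - [0, 0.05, 0, 0, 0, 0]
    - [0, 0, 0, 0, 0, 0]

```text
clock: 6.52
eef_pos: [536.8, -82.1, 44.8]
tool_rot: [-1.571, 0.0, -1.447]
force: [-0.4, 0.1, -0.3]
width: 0.0
```

Emit:
apply_moves:
  targets:
    - [0, 0.05, 0, 0, 0, 0]
    - [0, 0, 0, 0, 0, 0]

```text
clock: 6.78
eef_pos: [536.8, -82.1, 42.8]
tool_rot: [-1.571, 0.0, -1.447]
force: [0.1, -0.2, 1.0]
width: 0.1
```

Emit:
apply_moves:
  targets:
    - [0, 0.05, 0, 0, 0, 0]
    - [0, 0, 0, 0, 0, 0]

```text
clock: 7.02
eef_pos: [536.8, -82.1, 40.8]
tool_rot: [-1.571, 0.0, -1.447]
force: [-0.9, 0.6, 0.8]
width: 0.2
```

```bash
python3 - <<'E'
from h import *
to((537,-82,50))
b=crop("scene",245,180,45,60,10,0)
cv2.imwrite("pics/w4.png",b[...,::-1])
E
```

```text
7.03 [536.8 -82.1  40.8] F [-0.9  0.6  0.8] w 0.2 zaz 7.07 ydown [-3.e-04  0.e+00 -1.e+00]
(537, -82, 50) shift units [-0.002 -0.231  0.005]
```

View pics/w4.png

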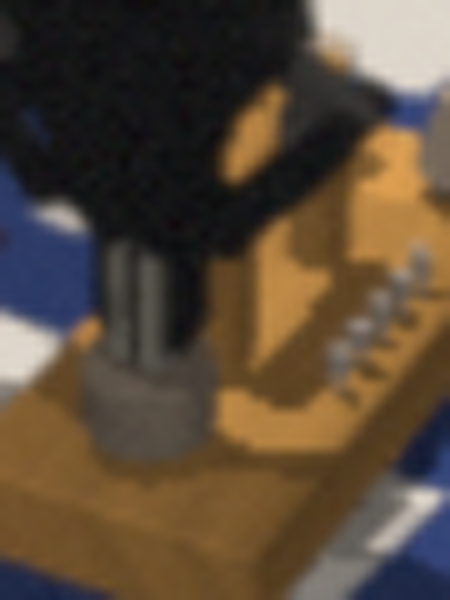

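```bash
python3 - <<'E'
from h import *
for z in (40.8,50,55,60,62):print(z,((proj("scene",(536.8,-82.1,z))-[245,180])*10+5).round())
E
```

```text
40.8 [152. 421.]
50 [152. 393.]
55 [152. 378.]
60 [151. 363.]
62 [151. 357.]
```

Emit:
apply_moves:
  targets:
    - [0, 0.04, 0, 0, 0, 0]
    - [0, 0, 0, 0, 0, 0]

```text
clock: 7.32
eef_pos: [536.9, -82.1, 39.2]
tool_rot: [-1.571, 0.0, -1.447]
force: [0.3, 0.0, 0.4]
width: 0.2
```

Emit:
apply_moves:
  targets:
    - [0, 0.04, 0, 0, 0, 0]
    - [0, 0, 0, 0, 0, 0]

```text
clock: 7.58
eef_pos: [536.8, -82.1, 37.6]
tool_rot: [-1.571, 0.0, -1.447]
force: [-0.2, -0.2, -0.5]
width: -0.4
```

Emit:
apply_moves:
  targets:
    - [0, 0.04, 0, 0, 0, 0]
    - [0, 0, 0, 0, 0, 0]

```text
clock: 7.82
eef_pos: [537.1, -82.1, 36.3]
tool_rot: [-1.571, -0.0, -1.447]
force: [0.2, 0.7, 2.8]
width: 0.4
```

Emit:
apply_moves:
  targets:
    - [0, 0.04, 0, 0, 0, 0]
    - [0, 0, 0, 0, 0, 0]

```text
clock: 8.07
eef_pos: [537.1, -82.1, 34.8]
tool_rot: [-1.57, -0.0, -1.447]
force: [-1.2, -0.3, 4.9]
width: -0.2
```

Emit:
apply_moves:
  targets:
    - [0, 0.05, 0, 0, 0, 0]
    - [0, 0, 0, 0, 0, 0]

```text
clock: 8.32
eef_pos: [537.1, -82.1, 32.8]
tool_rot: [-1.57, -0.0, -1.447]
force: [-1.5, 0.3, 5.7]
width: -0.4
```

Emit:
apply_moves:
  targets:
    - [0, 0.05, 0, 0, 0, 0]
    - [0, 0, 0, 0, 0, 0]

```text
clock: 8.57
eef_pos: [537.1, -82.1, 30.7]
tool_rot: [-1.57, -0.0, -1.447]
force: [-0.9, 0.8, 4.3]
width: -0.1
```

Emit:
apply_moves:
  targets:
    - [0, 0.05, 0, 0, 0, 0]
    - [0, 0, 0, 0, 0, 0]

```text
clock: 8.82
eef_pos: [537.1, -82.1, 28.7]
tool_rot: [-1.57, -0.0, -1.447]
force: [-0.6, 0.4, 5.1]
width: -0.1
```

Emit:
apply_moves:
  targets:
    - [0, 0.05, 0, 0, 0, 0]
    - [0, 0, 0, 0, 0, 0]

```text
clock: 9.07
eef_pos: [537.1, -82.1, 27.6]
tool_rot: [-1.57, -0.001, -1.447]
force: [-2.3, 0.5, 13.0]
width: 0.2
```

Emit:
apply_moves:
  targets:
    - [0, 0.04, 0, 0, 0, 0]
    - [0, 0, 0, 0, 0, 0]

```text
clock: 9.32
eef_pos: [537.2, -82.2, 27.4]
tool_rot: [-1.57, -0.001, -1.447]
force: [-5.7, -0.2, 26.4]
width: 0.1
```

Emit:
apply_moves:
  targets:
    - [0, 0.03, 0, 0, 0, 0]
    - [0, 0, 0, 0, 0, 0]

```text
clock: 9.57
eef_pos: [537.3, -82.2, 27.3]
tool_rot: [-1.569, -0.002, -1.447]
force: [-7.1, 1.0, 37.8]
width: -0.1
```

Emit:
apply_moves:
  targets:
    - [0, -0.3, 0, 0, 0, 0]
    - [0, -0.6, 0, 0, 0, 0]
    - [0, -0.9, 0, 0, 0, 0]
    - [0, -0.5, 0, 0, 0, 0]
    - [0, 0, 0, 0, 0, 0]

```text
clock: 10.2
eef_pos: [538.1, -82.3, 116.8]
tool_rot: [-1.568, -0.001, -1.448]
force: [0.2, 0.0, -0.1]
width: 0.0
```

```bash
python3 - <<'E'
from h import *
to((495.4,62.5,120),(495.4,62.5,60))
E
```

```text
10.2 [538.1 -82.3 116.8] F [ 0.2  0.  -0.1] w 0.0 zaz 7.05 ydown [ 3.1e-03 -2.0e-04 -1.0e+00]
(495.4, 62.5, 120) shift units [-3.723 -0.084 -0.615]
(495.4, 62.5, 60) shift units [-1.0e-03  1.5e+00 -5.0e-03]
```

Emit:
apply_moves:
  targets:
    - [-0.72, -0.08, -0.12, 0, 0, 0]
    - [-0.8, 0, -0.13, 0, 0, 0]
    - [-0.8, 0, -0.13, 0, 0, 0]
    - [-0.8, 0, -0.13, 0, 0, 0]
    - [-0.6, 0, -0.1, 0, 0, 0]
    - [0, 0.5, 0, 0, 0, 0]
    - [0, 0.6, 0, 0, 0, 0]
    - [0, 0.3, 0, 0, 0, 0]
    - [0, 0, 0, 0, 0, 0]

```text
clock: 11.32
eef_pos: [493.4, 62.4, 61.7]
tool_rot: [-1.574, -0.0, -1.447]
force: [-0.6, -0.3, 0.4]
width: -0.2
```

```bash
python3 - <<'E'
from h import *
to((495.4,62.5,50))
b=crop("scene",235,160,80,80,7,0)
cv2.imwrite("pics/c1.png",b[...,::-1])
O=np.array([235,160])
for nm,P in dict(wtop_home=(537,-82.3,50),wtop12=(537,-82.3,62),cyl=(495.4,62.5,63)).items():print(nm,((proj("scene",P)-O)*7+3).round())
E
```

```text
11.32 [493.4  62.4  61.7] F [-0.6 -0.3  0.4] w -0.2 zaz 7.08 ydown [-2.7e-03 -4.0e-04 -1.0e+00]
(495.4, 62.5, 50) shift units [0.004 0.293 0.051]
wtop_home [176. 415.]
wtop12 [176. 390.]
cyl [293. 181.]
```

View pics/c1.png

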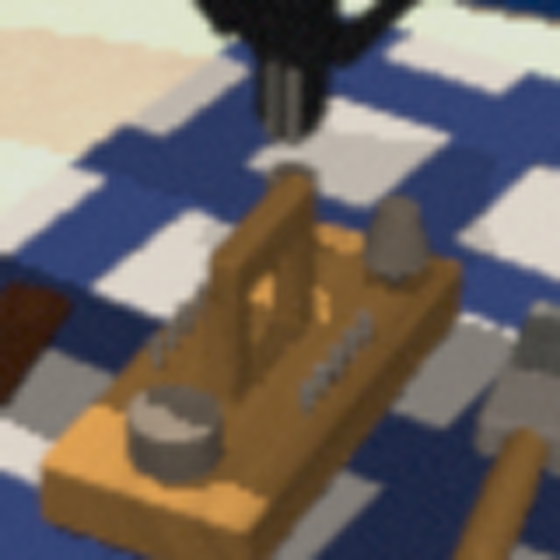

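The wheel is now flush: its top centre is at crop (176,413), against a predicted home position of (176,415). The real tip sits about 22 mm above the reported TCP. The cylinder is next.

Emit:
apply_moves:
  targets:
    - [0, 0.2, 0.05, 0, 0, 0]
    - [0, 0.15, 0, 0, 0, 0]
    - [0, 0.05, 0, 0, 0, 0]
    - [0, 0.05, 0, 0, 0, 0]
    - [0, 0, 0, 0, 0, 0]

```text
clock: 12.0
eef_pos: [496.4, 62.8, 44.9]
tool_rot: [-1.571, -0.0, -1.447]
force: [-0.4, 1.1, -0.1]
width: 0.1
```

Emit:
apply_moves:
  targets:
    - [0, 0.05, 0, 0, 0, 0]
    - [0, 0.05, 0, 0, 0, 0]
    - [0, 0, 0, 0, 0, 0]

```text
clock: 12.38
eef_pos: [496.7, 62.9, 41.3]
tool_rot: [-1.57, -0.0, -1.447]
force: [-1.3, -0.4, 3.9]
width: -0.3
```

Emit:
apply_moves:
  targets:
    - [0, 0.05, 0, 0, 0, 0]
    - [0, 0, 0, 0, 0, 0]

```text
clock: 12.62
eef_pos: [496.6, 62.9, 39.3]
tool_rot: [-1.57, -0.0, -1.447]
force: [-0.3, -0.1, 4.1]
width: 0.0
```

Emit:
apply_moves:
  targets:
    - [0, 0.05, 0, 0, 0, 0]
    - [0, 0.05, 0, 0, 0, 0]
    - [0, 0, 0, 0, 0, 0]

```text
clock: 13.0
eef_pos: [496.7, 62.9, 35.2]
tool_rot: [-1.57, -0.0, -1.447]
force: [-1.3, 0.4, 4.9]
width: -0.2
```

Emit:
apply_moves:
  targets:
    - [0, 0.05, 0, 0, 0, 0]
    - [0, 0, 0, 0, 0, 0]

```text
clock: 13.25
eef_pos: [496.7, 62.9, 33.2]
tool_rot: [-1.57, -0.0, -1.447]
force: [0.2, 0.2, 4.4]
width: 0.1
```

Emit:
apply_moves:
  targets:
    - [0, 0.04, 0, 0, 0, 0]
    - [0, 0, 0, 0, 0, 0]

```text
clock: 13.5
eef_pos: [496.7, 62.9, 32.5]
tool_rot: [-1.57, -0.0, -1.447]
force: [-2.5, 0.0, 16.3]
width: 0.2
```

Emit:
apply_moves:
  targets:
    - [0, 0.03, 0, 0, 0, 0]
    - [0, 0, 0, 0, 0, 0]

```text
clock: 13.75
eef_pos: [496.8, 62.9, 32.4]
tool_rot: [-1.569, -0.001, -1.447]
force: [-5.0, -0.5, 27.3]
width: 0.3
```

Emit:
apply_moves:
  targets:
    - [0, -0.3, 0, 0, 0, 0]
    - [0, -0.6, 0, 0, 0, 0]
    - [0, 0, 0, 0, 0, 0]

```text
clock: 14.12
eef_pos: [497.6, 63.0, 67.3]
tool_rot: [-1.568, 0.0, -1.448]
force: [-0.1, -0.6, 0.4]
width: -0.0
```

```bash
python3 - <<'E'
from h import *
to((543.2,68.3,68),(543.2,68.3,48))
E
```

```text
14.12 [497.6  63.   67.3] F [-0.1 -0.6  0.4] w -0.0 zaz 7.05 ydown [ 2.9e-03  7.0e-04 -1.0e+00]
(543.2, 68.3, 68) shift units [ 0.009 -0.015  1.149]
(543.2, 68.3, 48) shift units [ 0.     0.5   -0.001]
```

Cylinder stop is at 32.4, which agrees with the wheel. The cone is next.

Emit:
apply_moves:
  targets:
    - [0, 0, 0.5, 0, 0, 0]
    - [0, 0, 0.6, 0, 0, 0]
    - [0, 0.3, 0.05, 0, 0, 0]
    - [0, 0.15, 0, 0, 0, 0]
    - [0, 0, 0, 0, 0, 0]

```text
clock: 14.75
eef_pos: [539.9, 68.1, 46.9]
tool_rot: [-1.574, -0.0, -1.447]
force: [-0.1, -0.1, 0.2]
width: -0.2
```

Emit:
apply_moves:
  targets:
    - [0, 0.05, 0, 0, 0, 0]
    - [0, 0.05, 0, 0, 0, 0]
    - [0, 0.05, 0, 0, 0, 0]
    - [0, 0, 0, 0, 0, 0]

```text
clock: 15.25
eef_pos: [542.1, 68.4, 42.4]
tool_rot: [-1.571, -0.0, -1.447]
force: [-0.6, 0.1, 2.9]
width: -0.0
```

Emit:
apply_moves:
  targets:
    - [0, 0.05, 0, 0, 0, 0]
    - [0, 0.05, 0, 0, 0, 0]
    - [0, 0, 0, 0, 0, 0]

```text
clock: 15.62
eef_pos: [542.1, 68.5, 38.5]
tool_rot: [-1.57, -0.0, -1.447]
force: [-1.6, 1.5, 5.0]
width: 0.2
```

Emit:
apply_moves:
  targets:
    - [0, 0.05, 0, 0, 0, 0]
    - [0, 0.05, 0, 0, 0, 0]
    - [0, 0, 0, 0, 0, 0]

```text
clock: 16.0
eef_pos: [542.1, 68.5, 34.5]
tool_rot: [-1.57, -0.0, -1.447]
force: [-1.4, -0.2, 4.2]
width: 0.2
```

Emit:
apply_moves:
  targets:
    - [0, 0.05, 0, 0, 0, 0]
    - [0, 0.02, 0, 0, 0, 0]
    - [0, 0, 0, 0, 0, 0]

```text
clock: 16.38
eef_pos: [542.2, 68.5, 32.6]
tool_rot: [-1.57, -0.0, -1.447]
force: [-3.6, 0.1, 13.0]
width: -0.3
```

Emit:
apply_moves:
  targets:
    - [0, 0.03, 0, 0, 0, 0]
    - [0, 0, 0, 0, 0, 0]

```text
clock: 16.62
eef_pos: [542.2, 68.5, 32.4]
tool_rot: [-1.57, -0.001, -1.447]
force: [-5.9, -1.4, 23.5]
width: 0.0
```

Emit:
apply_moves:
  targets:
    - [0, -0.3, 0, 0, 0, 0]
    - [0, -0.7, 0, 0, 0, 0]
    - [0, -0.7, 0, 0, 0, 0]
    - [0, -0.6, 0, 0, 0, 0]
    - [0, 0, 0, 0, 0, 0]

```text
clock: 17.25
eef_pos: [543.6, 68.7, 123.8]
tool_rot: [-1.567, 0.0, -1.448]
force: [1.2, -0.7, -1.3]
width: -0.0
```

Emit:
apply_moves:
  targets:
    - [0.5, 0, -0.05, 0, 0, 0]
    - [0.5, 0, -0.05, 0, 0, 0]
    - [0.5, 0, -0.04, 0, 0, 0]
    - [0.45, 0, 0, 0, 0, 0]
    - [0, 0, 0, 0, 0, 0]
    - [0, 0, 0, 0, 0, 0]
    - [0, 0, 0, 0, 0, 0]
  jaw: 1

```text
clock: 18.12
eef_pos: [546.1, -8.4, 122.1]
tool_rot: [-1.571, 0.001, -1.446]
force: [0.1, 0.5, -0.1]
width: 85.4
```

```bash
python3 - <<'E'
from h import *
to((528.4,-10.8,110),(528.4,-10.8,44))
b=crop("scene",222,120,110,120,5,0)
cv2.imwrite("pics/g1.png",b[...,::-1])
E
```

```text
18.12 [546.1  -8.4 122.1] F [ 0.1  0.5 -0.1] w 85.4 zaz 7.16 ydown [ 1.e-04  7.e-04 -1.e+00]
(528.4, -10.8, 110) shift units [ 0.005  0.303 -0.446]
(528.4, -10.8, 44) shift units [ 1.00e-03  1.65e+00 -0.00e+00]
```

View pics/g1.png

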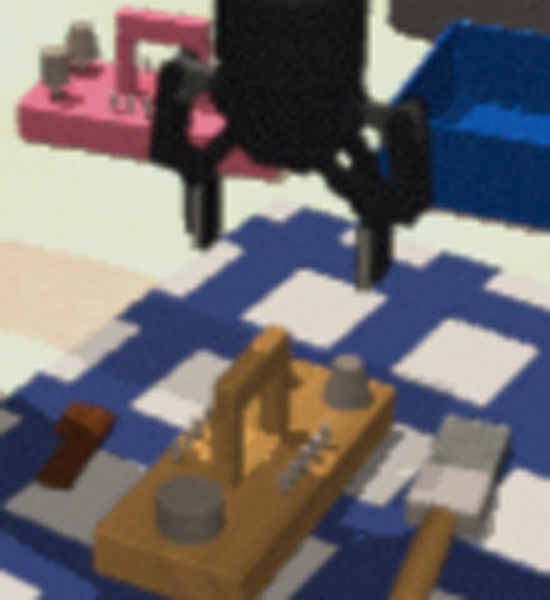

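All three stones look flush. I move to the centre of the handle and descend.

Emit:
apply_moves:
  targets:
    - [0, 0, -0.2, 0, 0, 0]
    - [0, 0, -0.25, 0, 0, 0]
    - [0, 0.4, 0, 0, 0, 0]
    - [0, 0.5, 0, 0, 0, 0]
    - [0, 0, 0, 0, 0, 0]

```text
clock: 18.8
eef_pos: [526.7, -11.9, 84.3]
tool_rot: [-1.575, 0.0, -1.447]
force: [0.3, -0.3, 1.1]
width: 85.0
```

Emit:
apply_moves:
  targets:
    - [0, 0.4, 0, 0, 0, 0]
    - [0, 0.4, 0, 0, 0, 0]
    - [0, 0.2, 0, 0, 0, 0]
    - [0, 0.05, 0, 0, 0, 0]
    - [0, 0, 0, 0, 0, 0]

```text
clock: 19.42
eef_pos: [528.4, -11.8, 44.2]
tool_rot: [-1.571, 0.0, -1.447]
force: [-0.7, 1.0, 0.7]
width: 85.3
```

```bash
python3 - <<'E'
from h import *
to((528.4,-10.8,44))
E
```

```text
19.43 [528.4 -11.8  44.2] F [-0.7  1.   0.7] w 85.3 zaz 7.07 ydown [ 3.e-04  0.e+00 -1.e+00]
(528.4, -10.8, 44) shift units [-0.025  0.004  0.003]
```

Emit:
apply_moves:
  targets:
    - [-0.02, 0, 0, 0, 0, 0]
    - [0, 0, 0, 0, 0, 0]
    - [0, 0, 0, 0, 0, 0]
    - [0, 0, 0, 0, 0, 0]
    - [0, 0, 0, 0, 0, 0]
  jaw: -0.5

```text
clock: 20.05
eef_pos: [528.2, -11.0, 44.2]
tool_rot: [-1.571, -0.0, -1.447]
force: [0.1, -0.3, -0.2]
width: 21.2
```

```bash
python3 - <<'E'
from h import *
to()
b=crop("scene",240,150,70,80,7,0)
cv2.imwrite("pics/g2.png",b[...,::-1])
E
```

```text
20.05 [528.2 -11.   44.2] F [ 0.1 -0.3 -0.2] w 21.2 zaz 7.07 ydown [ 1.e-04  0.e+00 -1.e+00]
```

View pics/g2.png

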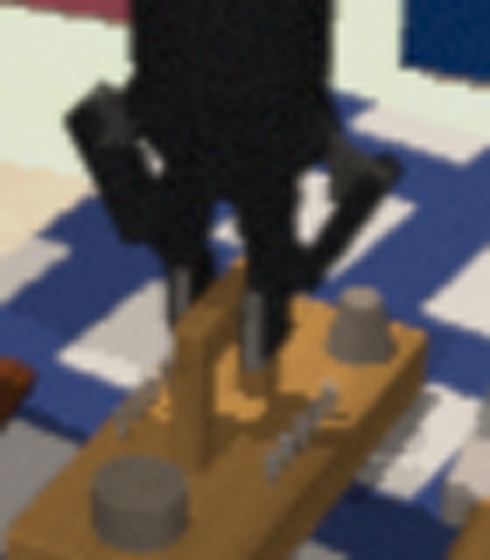

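The fingers straddle the bar, with the pads overlapping its full height. I close them.

Emit:
apply_moves:
  targets:
    - [0, 0, 0, 0, 0, 0]
    - [0, 0, 0, 0, 0, 0]
    - [0, 0, 0, 0, 0, 0]
    - [0, 0, 0, 0, 0, 0]
    - [0, 0, 0, 0, 0, 0]
    - [0, 0, 0, 0, 0, 0]
  jaw: -1

```text
clock: 20.85
eef_pos: [527.7, -11.1, 44.1]
tool_rot: [-1.572, -0.0, -1.447]
force: [-2.3, -0.0, 1.2]
width: 13.2
```

Emit:
apply_moves:
  targets:
    - [0, -0.05, 0, 0, 0, 0]
    - [0, -0.1, 0, 0, 0, 0]
    - [0, -0.1, 0, 0, 0, 0]
    - [0, 0, 0, 0, 0, 0]
    - [0, 0, 0, 0, 0, 0]

```text
clock: 21.48
eef_pos: [528.2, -11.1, 54.2]
tool_rot: [-1.571, 0.0, -1.448]
force: [-0.6, -0.7, -4.4]
width: 12.7
```

```bash
python3 - <<'E'
from h import *
to();print(read_state()['torque'].round(3))
E
```

```text
21.48 [528.2 -11.1  54.2] F [-0.6 -0.7 -4.4] w 12.7 zaz 7.06 ydown [ 2.e-04  0.e+00 -1.e+00]
[-0.037  0.019  0.041]
```

The stand is lifted at about 4.4 N (0.45 kg) and balanced. I continue to 100 mm.

Emit:
apply_moves:
  targets:
    - [0, -0.1, 0, 0, 0, 0]
    - [0, -0.2, 0, 0, 0, 0]
    - [0, -0.3, 0, 0, 0, 0]
    - [0, -0.3, 0, 0, 0, 0]
    - [0, -0.3, 0, 0, 0, 0]
    - [0, -0.3, 0, 0, 0, 0]
    - [0, -0.3, 0, 0, 0, 0]
    - [0, -0.2, 0, 0, 0, 0]
    - [0, -0.15, 0, 0, 0, 0]
    - [0, -0.1, 0, 0, 0, 0]
    - [0, 0, 0, 0, 0, 0]
    - [0, 0, 0, 0, 0, 0]

```text
clock: 22.98
eef_pos: [527.9, -11.0, 143.8]
tool_rot: [-1.571, 0.0, -1.447]
force: [1.2, 0.4, -4.2]
width: 13.1
```

Emit:
apply_moves:
  targets:
    - [0, 0, 0, 0, 0, 0]
    - [0, 0, 0, 0, 0, 0]
    - [0, 0, 0, 0, 0, 0]
    - [0, 0, 0, 0, 0, 0]

```text
clock: 23.48
eef_pos: [528.1, -11.0, 144.1]
tool_rot: [-1.571, -0.0, -1.447]
force: [0.9, -0.3, -5.1]
width: 13.0
```

```bash
python3 - <<'E'
from h import *
to();s=read_state();print(s['torque'].round(3),abs(s['qd']).max())
b=crop("scene",190,70,140,170,4,0)
cv2.imwrite("pics/l1.png",b[...,::-1])
O=np.array([190,70])
for P in[(-45,-100,30),(45,-100,30),(45,100,30),(45,-100,0)]:
    W=R.from_euler('z',.12).apply(P)+[528.4,-11,100];print(P,((proj("scene",W)-O)*4+1.5).round())
E
```

```text
23.48 [528.1 -11.  144.1] F [ 0.9 -0.3 -5.1] w 13.0 zaz 7.07 ydown [ 0. -0. -1.]
[ 0.02  -0.028  0.055] 0.0019267735834688593
(-45, -100, 30) [195. 499.]
(45, -100, 30) [323. 537.]
(45, 100, 30) [453. 390.]
(45, -100, 0) [323. 577.]
```

View pics/l1.png

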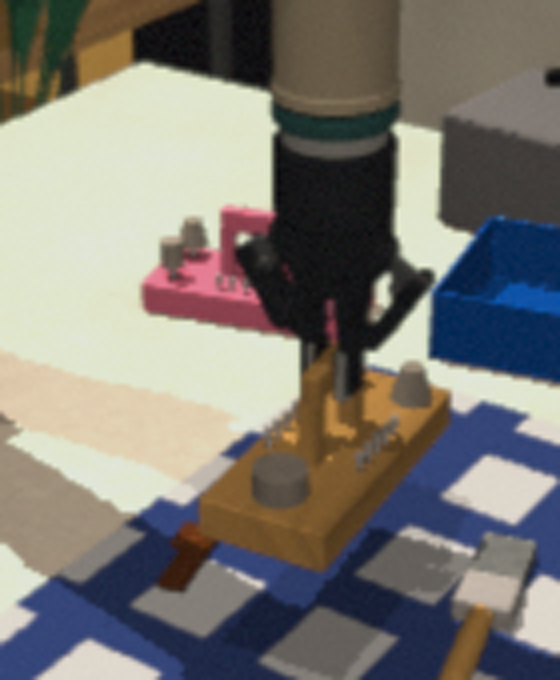

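The stand is lifted and level: its top corners are at (203,497), (325,537) and (449,392), against predictions of (195,499), (323,537) and (453,390). I hand in.

```bash
python3 -c "
from cell import *
print(finish_job())"
```

```text
the job is handed in; nothing more can be done
None
```

I pushed all three stones down to their hard stops, then lifted the wooden stand 100 mm by its handle. I handed the job in with the arm holding it still, at about 23.5 s of the 58 s allowed.

**Stones:** The wheel stopped at a TCP reading of 27.4 mm and the cylinder and cone at 32.4 mm each. That matches the 5 mm height difference given, and the later pictures show the stones flush.

**Holding:** The jaws are 13 mm apart on the bar, and the load reads about 4–5 N with very little moment. The stand's corners in the last picture are within about 2 camera pixels of where a level stand at 100 mm should appear.

**Checks that disagreed:**
- **TCP height:** The real fingertips sat about 22 mm higher than the reported TCP. I found this by touch and allowed for it in the pushes and the grasp.
- **Push force:** The wheel push peaked at 38 N on the fingertips. The cylinder and cone stayed below 28 N.
- **Bystanders:** I only saw the ones in the close crops: the comb, brush and tub look untouched. I did not check the rest again after the lift.

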